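# Open the ultrasonic tank's drain valve with the splined key

### The arm

A 6-joint arm with a two-finger parallel gripper is mounted at the origin on the work surface. World frame = base frame: x ahead of the robot, y to its left, z up, the work surface at z = 0. Lengths are in m, angles in rad, forces in N, time in s.
With the tool pointing down it reaches from about 0.275 to 1 m from the base axis. Payload 8.4 kg.
Tool frame: the origin (TCP) lies on the centre line of the jaws, within the pads' length; the fingertips stand 17 mm ahead of it and the grasp point (between the pads) lies 2 mm behind it (bot.tcp_to_tips is the z of the fingertips in the tool frame, in m); z points along the fingers, y is the line along which they close (so a half turn about z gives the same grasp; the last joint's range is limited). The gripper opens to 85 mm and grips with 20 to 120 N. Pads are 22 mm wide; open, the fingers measure 114 mm over their backs; the gripper's body (76 mm by 85 mm) begins 54 mm behind the grasp point. The pads swing forward as they close: fully open they stand 13 mm farther back than shut.
Start: joints at [1.192, 0.353, 1.633, -0, 1.155, -0.002], TCP at [0.23, 0.581, 0.248] pointing down, gripper open.
Joint ranges: [-2.63, 2.63], [-0.92, 2.1], [0.06, 2.66], [-1.3, 4.44], [0, 2.69], [-3.02, 3.02]. Speed limits (rad/s): [2.22, 2.22, 2.79, 3.14, 3.14, 3.14].

### API

Orientations are given as a unit quaternion [x, y, z, w].
In Python, from workcell import bot, hand, kinematics, get_obs, vision, hand_in gives the robot as it stands. The module is installed in compiled form; this text tells all that it offers. Calls block until the motion is done:
- bot.reach(position, orientation): joint-space move of the TCP to a pose.
- bot.servo_line(position, ori=None, velocity=0.15): straight line of the TCP; ori=None keeps the orientation; velocity is the mean speed in m/s.
- bot.goto_joints(angles): joint-space move.
- hand.move_gripper(opening, strength=None): finger opening in m; strength is the grip in N (None keeps the last); returns when the fingers have stopped.
- bot.dwell(seconds).
- kinematics.solve_ik(position, orientation): joint angles nearest the present ones, or None.
- get_obs(): the state.
- vision.read_camera(name): name is "side" or "top" or "wrist"; returns a dict with "frame" (400x640x3 uint8, red, green, blue), "intrinsics" (3x3 intrinsics, pixels), "dist" ([k1, k2, p1, p2, k3] as OpenCV has them; the pictures are not rectified), "view" (4x4, takes a point from world to camera coordinates). Camera axes: x right, y down, z forward; pixel columns grow to the right and rows downward; lengths in m; the calibration is good to about 2 mm. A picture is of the moment at which its call begins. There is no depth.
A pose or a line that the arm cannot do raises bot.IKError and nothing moves.
- hand_in(): hands the job in; it is judged then, once.
The state is a dict: "time_s": time; "joint_pos": joint angles; "joint_vel": joint speeds; "joint_efforts": joint torques, N m; "position": TCP position; "orientation": TCP orientation; "wrist_force": force on the tool from outside, world axes, zero at the start; "ft_torque": the same for the moment, N m; "gripper_width": finger opening in m; "grip_force": force on a finger pad.
Only numpy, scipy, OpenCV 4.12 (cv2) and the standard library are available. Lean on these libraries where they do the work, as an engineer would, in place of code of your own. Each camera call takes 0.05 s, during which the arm holds its last target. There are 200 camera calls.

### The job

The ultrasonic tank is beeping to be drained: lift the yellow U-shaped guard off its drain valve, hang it squarely astride the wooden bar of the drip rail and let go of it. Then take the blue T-handled key from its stand, turn it until its splines mesh with the cross-shaped valve socket, push it fully home against the spring until its brass flange is flush on the hub, and finish while still holding it pressed down there, because the valve only stays open while the key is held. Leave the red button unpressed and the other things on the counter where they are.

Things in the scene. Friction and masses are not known exactly. Their poses are not given: they have to be found in the camera images.
- guard_grip (a point): centre of the black fin on top of the loose yellow guard (0.14 kg, an upside-down U). Fin 40 long (x), 12 thick (y), 36 high. Web under it 60 (x) x 54 (y) x 3 mm, its underside 21 mm below this point; two legs at y = +-25.5 mm, 3 thick, inner gap 48 mm, ends 63 mm below this point; open at both x ends. At the start it stands on the valve plinth over the hub and covers the socket
- rail_top (a point): centre of the flat top of the fixed drip rail's wooden bar, 130 mm above the counter. The bar runs along y: 190 long, 32 wide (x), 18 thick, free beneath; a steel post, no higher than the bar, stands at each end (y = +-105 mm). The guard hangs with a leg each side of the bar (guard x along the bar, either way round), web flat on its top, all of it between the posts
- key_grip (a point): centre of the blue handle of the loose T-key (0.16 kg), z up. Handle 60 long (x), 16 thick (y), 28 high; stem 12 across; brass flange 36 across, its underside 83 mm below this point; under it four splines in a cross along x and y (24 overall, 7 thick, 16 long), then a tapered round pilot 8 across ending 107 mm below this point. At the start it stands upright in its stand, resting on the flange
- stand: fixed grey block, 85 x 85 x 40 mm, with a round upright hole 30 mm across, in which the key stands at the start (its splines and pilot, 24 mm, are in the hole); origin at the centre of its underside, on the counter
- hub_mouth (a point): centre of the mouth of the fixed brass valve hub, 79 mm above the counter, 42 mm across, on a dark plinth 45 mm high. The cross socket has slots along this point's x and y (30 overall, 11 mm wide): the key fits at any of four quarter turns; the hub does not turn. Fully home, the key's flange is flush on the mouth, its handle centre 83 mm above this point
- plunger (a joint): travel in m of the red sprung plunger in the socket, its top 14 mm below the mouth: 0 at rest, 0.010 with the key fully home. The key's pilot meets it when the splines are 6 mm in; the spring then resists with 4 N, rising to 9 N at 10 mm. If the key is let go the spring pushes it up again
- tank: the fixed steel ultrasonic tank; origin on the counter under the axis of the valve hub. The casing runs from x = +85 to +305 mm and y = -170 to +170 mm in its own frame, 105 mm high, with a lid handle on it up to 136 mm; the plinth around the hub is 120 mm wide (y), from x = -55 mm to the casing
- red_button (a joint): travel in m of the round red push button on top of the tank's casing: 0 is out, 0.006 fully pressed. Not to be pressed
- sauce_boat: stained white porcelain sauce boat, bowl 86 mm across, 58 mm high, handle and spout; origin under its centre. Not part of the job
- porcelain_knob: blue glazed porcelain knob, 38 mm across, 36 mm high; origin under its centre. Not part of the job
- eye_bath: green glass eye bath, 44 mm across, 48 mm high; origin under its centre. Not part of the job
- brass_ruler: brass ruler lying flat, 20 x 200 x 4 mm, long along its y; origin under its centre. Not part of the job

How it is judged:
On the way, in this order (a step that is already met when the one before it is completed fails the run):
1. the guard hangs astride the rail's bar, released (x of guard_grip in the frame of rail_top between -0.01 and 0.01 m and y of guard_grip in the frame of rail_top between -0.065 and 0.065 m and z of guard_grip in the frame of rail_top between 0.016 and 0.026 m and angle between the x axis of guard_grip and the y axis of rail_top, either way round below 0.2 rad and angle between guard_grip's own z axis and vertical below 0.12 rad and contact force between guard and the arm below 0.1 N and contact force between guard and the fingers below 0.1 N and linear speed of guard below 0.02 m/s), for 0.2 s.
2. with the guard still hanging there, the key is meshed in the valve socket and pressed fully home (all of step 1 and value of joint plunger above 0.0078 m and horizontal distance between key_grip and hub_mouth below 0.007 m and angle between key_grip's own z axis and vertical below 0.09 rad and z of key_grip in the frame of hub_mouth below 0.0855 m and contact force between key and the fingers above 1 N), for 0.3 s.
At the end, for the whole second after the job is handed in: Guard released on the bar: web within 5 mm of its top, centred within 10 mm across and 65 mm along, aligned within 0.2 rad, level within 0.12 rad. Key held or pressed by the gripper in the socket: flange within 2.5 mm of the hub, plunger in over 7.8 mm, 7 mm off axis and 0.09 rad tilt at most (all of step 2); the arm keeps its last pose, push and grip.
It fails at once if the red button is pressed (value of joint red_button above 0.003 m).
It fails at once if something else on the counter (sauce boat, porcelain knob, eye bath, ruler) is shifted more than 30 mm (distance of any of sauce_boat, porcelain_knob, eye_bath, brass_ruler from where it was at the start of the episode above 0.03 m).
It also fails if it takes over 58 s, if anything falls off the work surface, if the arm or the gripper's body presses on something with over 40 N, if the wrist force passes 120 N, or if a joint passes its speed limit or range.

## Working session

There is one attempt and no reset: what is moved stays moved. The work goes in short steps, each a Python script; the robot and the scene stay as the last script left them, time stands still between calls to the robot, and variables do not carry over. Pictures are saved under pics/ and viewed, at most 10 in all, crops included, and the job is handed in when it is done.

```bash
mkdir -p pics
cat > h.py <<'E'
import numpy as np, cv2
from workcell import bot, hand, kinematics, get_obs, vision, hand_in
def cam(n): 
    d=vision.read_camera(n); d['hsv']=cv2.cvtColor(d['frame'],cv2.COLOR_RGB2HSV); return d
def save(d,f,crop=None,s=1):
    im=d['frame'][...,::-1]
    if crop: im=im[crop[1]:crop[3],crop[0]:crop[2]]
    cv2.imwrite('pics/'+f,cv2.resize(im,None,fx=s,fy=s))
def ray(d,uv):
    uv=np.array(uv,float).reshape(-1,1,2)
    n=cv2.undistortPoints(uv,np.array(d['intrinsics']),np.array(d['dist'])).reshape(-1,2)
    V=np.array(d['view']);R=V[:3,:3];o=-R.T@V[:3,3]
    return o,np.c_[n,np.ones(len(n))]@R
def plane(d,uv,z):
    o,r=ray(d,uv); return o+r*((z-o[2])/r[:,2])[:,None]
def proj(d,P):
    V=np.array(d['view']);return cv2.projectPoints(np.array(P,float).reshape(-1,1,3),cv2.Rodrigues(V[:3,:3])[0],V[:3,3],np.array(d['intrinsics']),np.array(d['dist']))[0].reshape(-1,2)
def q(yaw): # tool down, tool y at yaw+90 => tool x along yaw
    return [np.cos(yaw/2),np.sin(yaw/2),0,0]
E
python3 - <<'E'
from h import *
a=cam('top');b=cam('side');save(a,'top.png',s=1.25);save(b,'side.png',s=1.25)
import pickle;pickle.dump((a,b),open('v.pkl','wb'))
for d in(a,b):print(ray(d,[320,200]))
print(get_obs())
E
```

```text
(array([ 0.30923073, -0.00474515,  1.25528722]), array([[ 0.22926321, -0.01155268, -0.97333589]]))
(array([ 0.34819343, -0.69633899,  0.93556817]), array([[ 0.21063076,  0.61652743, -0.75887063]]))
{'time_s': 0.1, 'joint_pos': array([ 1.19158179e+00,  3.53578247e-01,  1.63405656e+00,  2.65019242e-06,
        1.15519285e+00, -2.39902535e-03]), 'joint_vel': array([-0.00038837, -0.00093403, -0.00039269,  0.00040242,  0.00018936,
        0.00071634]), 'joint_efforts': array([-1.27780837e-03, -6.06360912e+01, -3.42817855e+01, -5.95588722e-05,
        4.04225575e-03,  6.42473015e-05]), 'position': array([0.22982566, 0.58077773, 0.24763851]), 'orientation': array([ 1.87295556e-01,  9.82303412e-01, -6.06062820e-04, -1.18299393e-04]), 'wrist_force': array([ 0.06552864,  0.72877707, -0.40519365]), 'ft_torque': array([ 0.00556459, -0.02708112, -0.00142887]), 'grip_force': 0.0, 'gripper_width': 0.08538173498133872}
```

View pics/top.png

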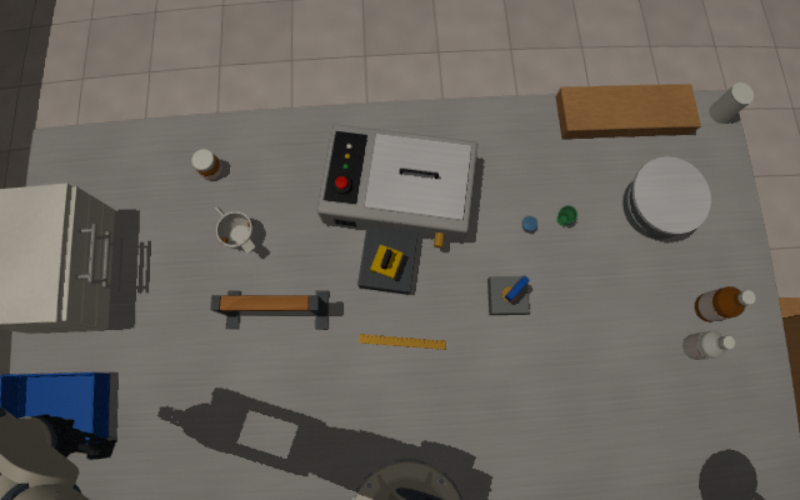

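View pics/side.png

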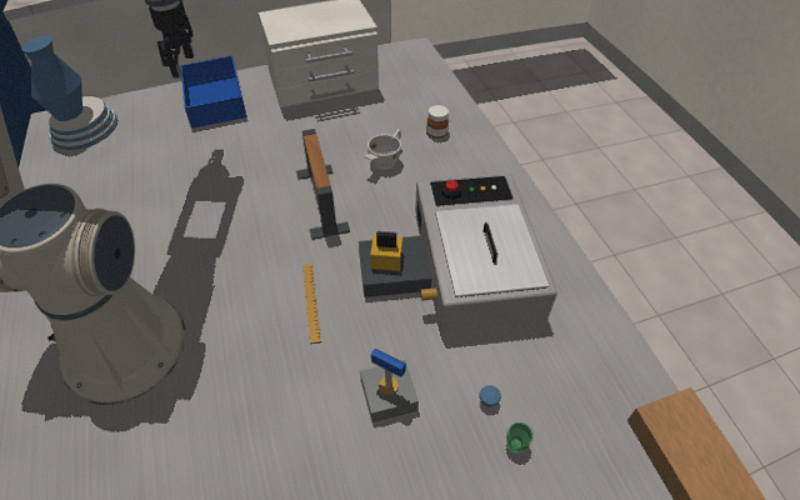

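```bash
cat >> h.py <<'E'
def blob(m,box=None):
    m=m.astype(np.uint8)
    if box: k=np.zeros_like(m);k[box[1]:box[3],box[0]:box[2]]=1;m=m*k
    c=max(cv2.findContours(m,cv2.RETR_EXTERNAL,cv2.CHAIN_APPROX_NONE)[0],key=cv2.contourArea)
    return c.reshape(-1,2)
def rect(P):
    P=P[:,:2];(c,s,a)=cv2.minAreaRect((P*1000).astype(np.float32))
    if s[0]<s[1]: s=s[::-1];a+=90
    return np.round(np.array(c)/1000,4),np.round(s,1),round((a+90)%180-90,1)  # long-axis angle deg
E
python3 - <<'E'
from h import *
import pickle;a,b=pickle.load(open('v.pkl','rb'))
H=a['hsv'];h,s,v=H[...,0],H[...,1],H[...,2]
for n,m,box,z in[('bar',(h<18)&(s>120)&(v>60),(170,230,262,254),.130),('web',(h>18)&(h<32)&(s>150)&(v>90),(290,190,330,228),.09),('fin',v<45,(300,195,322,220),.12),
 ('key',(h>100)&(h<130)&(s>120),(395,215,430,250),.137),('stand',(s<60)&(v<110)&(v>60),(385,215,428,255),.04)]:
    p=blob(m,box);print(n,len(p),rect(plane(a,p,z)),p.min(0),p.max(0))
# key, fin centre by triangulating with side
def tri(pa,pb):
    o1,r1=ray(a,pa);o2,r2=ray(b,pb);r1,r2=r1[0],r2[0]
    t=np.linalg.lstsq(np.c_[r1,-r2],o2-o1,rcond=None)[0];return (o1+t[0]*r1+o2+t[1]*r2)/2
print('button',plane(a,[342/1.25,183/1.25],.12))
for n,pt in [('ruler',(402,342)),('boat',(236,232)),('bottle',(205,162))]:print(n,plane(a,[pt[0]/1.25,pt[1]/1.25],.03))
lid=np.array([(336,127),(477,142),(466,234),(320,213)])/1.25
print('casing',plane(a,lid,.105))
E
```

```text
bar 159 (array([0.4793, 0.2752]), array([187.8,  29.3]), 87.0) [176 236] [246 247]
web 74 (array([0.5618, 0.0135]), array([61.2, 54.9]), -23.6) [296 196] [321 221]
fin 33 (array([0.5592, 0.0123]), array([41.5, 13.2]), -23.3) [305 200] [313 214]
key 41 (array([ 0.4762, -0.2581]), array([61.9, 16.4]), -45.4) [404 221] [422 240]
stand 193 (array([ 0.4778, -0.262 ]), array([105.7,  89. ]), 86.5) [389 220] [426 251]
button [[0.7368259  0.10144168 0.12      ]]
ruler [[ 0.38613779 -0.01143028  0.03      ]]
boat [[0.66439019 0.36537856 0.03      ]]
bottle [[0.84801695 0.44618563 0.03      ]]
casing [[ 0.88123379  0.11255406  0.105     ]
 [ 0.82442508 -0.20991039  0.105     ]
 [ 0.60773489 -0.16525151  0.105     ]
 [ 0.6749197   0.15405455  0.105     ]]
```

```bash
cat >> h.py <<'E'
R=np.deg2rad
E
python3 - <<'E'
from h import *
for n,p,ys in [('guard',[.560,.0125,.112],[-23.4,156.6]),('hang',[.4793,.2752,.16],[87,-93]),('key',[.4762,-.2581,.12],[-45.4,134.6]),('hub',[.56,.0125,.165],[-10,80,-100,170])]:
    for y in ys:
        j=kinematics.solve_ik(p,q(R(y)));print(n,y,None if j is None else np.round(j,2))
hand.move_gripper(.045,40)
bot.reach([.520,.030,.30],q(R(156.6)))
d=cam('wrist');save(d,'w1.png');import pickle;pickle.dump(d,open('w1.pkl','wb'))
print(get_obs()['time_s'],ray(d,[320,200]))
E
```

```text
guard -23.4 [ 0.02  0.42  1.88 -0.    0.84  2.  ]
guard 156.6 [ 0.02  0.42  1.88 -0.    0.84 -1.14]
hang 87 [ 0.52  0.34  1.87 -0.    0.93  0.57]
hang -93 [ 0.52  0.34  1.87 -0.    0.93 -2.57]
key -45.4 [-0.5   0.39  1.92 -0.    0.84  1.86]
key 134.6 [-0.5   0.39  1.92 -0.    0.84 -1.28]
hub -10 [ 0.02  0.35  1.85 -0.    0.94  1.76]
hub 80 [ 0.02  0.35  1.85 -0.    0.94  0.19]
hub -100 [ 0.02  0.35  1.85 -0.    0.94 -2.95]
hub 170 [ 0.02  0.35  1.85 -0.    0.94 -1.38]
2.8583 (array([0.448854  , 0.06111307, 0.42652476]), array([[ 0.27097494, -0.1065242 , -0.95679661]]))
```

View pics/w1.png

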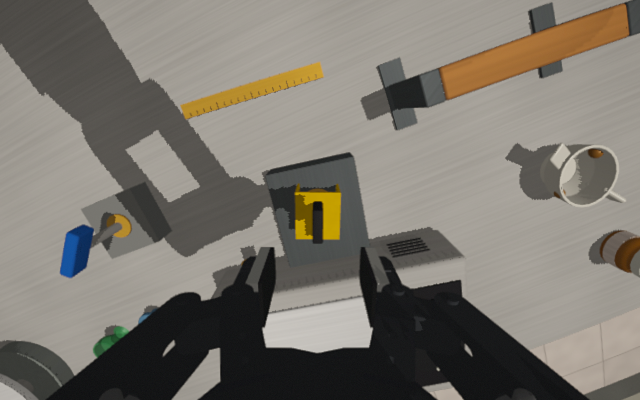

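Run:
```python
from h import *
import pickle;d=pickle.load(open('w1.pkl','rb'))
H=d['hsv'];h,s,v=H[...,0],H[...,1],H[...,2]
y=(h>18)&(h<32)&(s>150)&(v>90)
p=blob(y,(285,180,350,250));print(p.min(0),p.max(0),rect(plane(d,p,.09)))
p=blob(v<45,(305,195,331,248));print(p.min(0),p.max(0),rect(plane(d,p,.12)),rect(plane(d,p,.126)))
print(proj(d,[[.5605,.0125,.126]]))
```

```text
[294 184] [340 239] (array([0.5571, 0.0144]), array([70.4, 55.1]), -23.4)
[313 202] [322 242] (array([0.5586, 0.0141]), array([47.7, 10.2]), -23.4) (array([0.5564, 0.0151]), array([46.8, 10. ]), -23.4)
[[316.83723836 226.4991001 ]]
```

Run:
```python
from h import *
Q=q(R(156.6))
bot.reach([.560,.0133,.20],Q)
bot.servo_line([.560,.0133,.112],velocity=.12)
hand.move_gripper(0,50)
o=get_obs();print(o['gripper_width'],o['grip_force'],o['position'],o['wrist_force'])
bot.servo_line([.560,.0133,.26],velocity=.12)
print(get_obs()['gripper_width'])
# aside and look at hub
bot.reach([.4793,.2752,.26],q(R(87)))
d=cam('top');save(d,'t2.png',(180,120,500,320),2.5);e=cam('wrist');save(e,'w2.png')
import pickle;pickle.dump((d,e),open('t2.pkl','wb'));print(get_obs()['time_s'])
```

```text
0.011117707721972347 49.19974207878113 [0.56045878 0.01331182 0.11274556] [-1.35153609  0.22546398  6.13556545]
0.011395404441827142
7.65
```

View pics/w2.png

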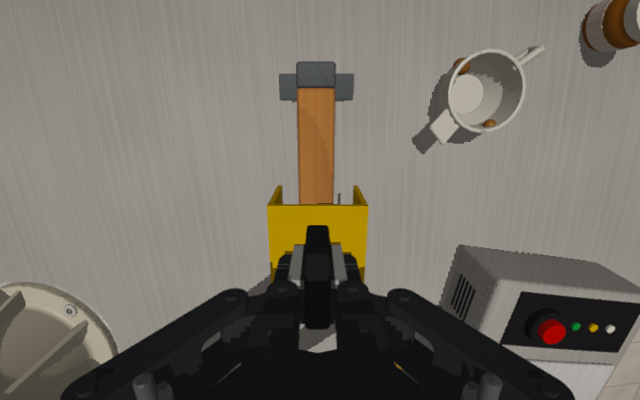

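View pics/t2.png

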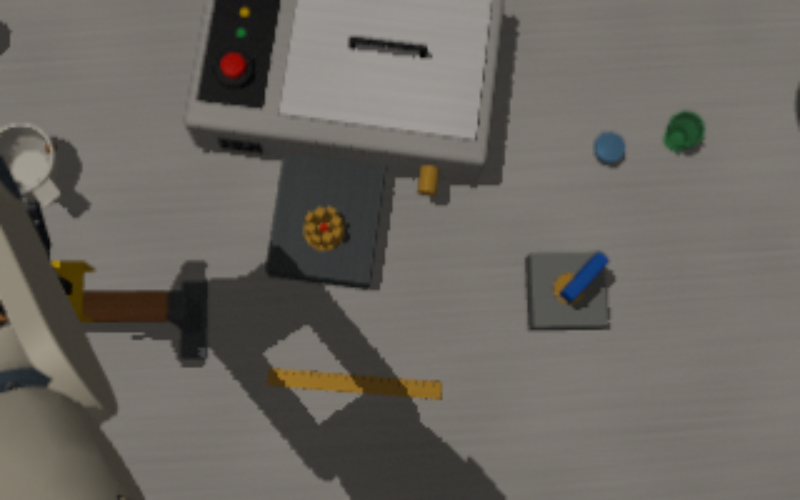

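Run:
```python
from h import *
bot.servo_line([.4793,.2752,.17],velocity=.12)
bot.servo_line([.4793,.2752,.157],velocity=.04)
o=get_obs();print(o['position'],o['wrist_force'])
hand.move_gripper(.05);
bot.servo_line([.4793,.2752,.25],velocity=.15)
bot.reach([.53,.06,.26],q(R(125)))
d=cam('top');e=cam('wrist');f=cam('side')
import pickle;pickle.dump((d,e,f),open('t3.pkl','wb'));print(get_obs()['time_s'])
print(proj(e,[.56,.0125,.079]))
im=np.hstack([cv2.resize(e['frame'][100:300,220:420],(400,400),interpolation=cv2.INTER_CUBIC),cv2.resize(f['frame'][80:240,200:360],(400,400))]);cv2.imwrite('pics/c3.png',im[...,::-1])
```

```text
[0.47918121 0.2751241  0.15678306] [-0.44168534  0.11324565 -0.63077252]
11.4
[[315.01665548 234.53326404]]
```

View pics/c3.png

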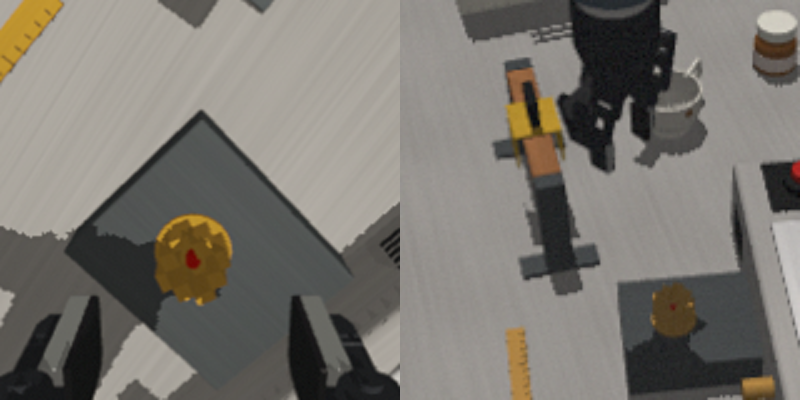

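Run:
```python
from h import *
bot.reach([.56,-.05,.18],q(R(90)))
e=cam('wrist');import pickle;pickle.dump(e,open('w4.pkl','wb'))
u=proj(e,[.56,.0125,.079])[0].astype(int);print(u,get_obs()['time_s'])
a,b=max(u[0]-60,0),max(u[1]-50,0);print(a,b);cv2.imwrite('pics/w4.png',cv2.resize(e['frame'][b:b+100,a:a+120,::-1],None,fx=5,fy=5,interpolation=cv2.INTER_CUBIC))
```

```text
[317 131] 12.0667
257 81
```

View pics/w4.png

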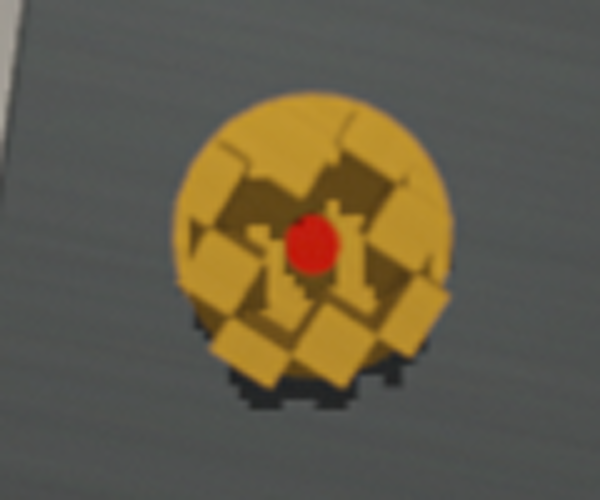

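Run:
```python
from h import *
import pickle;e=pickle.load(open('w4.pkl','rb'))
C=(np.array([(300,197),(367,235),(327,300),(262,262)])+.5)/5-.5+[257,81]
P=plane(e,C,.079)[:,:2];print(P.mean(0))
for i in range(4):
    w=P[(i+1)%4]-P[i];print(np.linalg.norm(w),np.rad2deg(np.arctan2(w[1],w[0]))%90)
H=e['hsv'];m=(H[...,0]<35)&(H[...,1]>120)&(H[...,2]>120)
p=blob(cv2.morphologyEx(m.astype(np.uint8),cv2.MORPH_CLOSE,np.ones((5,5))),(280,90,370,170));print(rect(plane(e,p,.079)),cv2.minEnclosingCircle((plane(e,p,.079)[:,:2]*1e3).astype(np.float32)))
# look at key
bot.reach([.52,-.22,.25],q(R(134.6)));d=cam('wrist');pickle.dump(d,open('w5.pkl','wb'))
u=proj(d,[.4762,-.2581,.123])[0];print(u)
bot.reach([.4762+.06*.702,-.2581-.06*.712,.25],q(R(134.6)));d=cam('wrist');pickle.dump(d,open('w5.pkl','wb'))
H=d['hsv'];h,s,v=H[...,0],H[...,1],H[...,2];u=proj(d,[.4762,-.2581,.137])[0].astype(int);print(u)
b=blob((h>100)&(h<130)&(s>120),(u[0]-70,max(0,u[1]-70),u[0]+70,u[1]+70));print(rect(plane(d,b,.137)))
a,bb=u[0]-90,max(0,u[1]-75);cv2.imwrite('pics/w5.png',cv2.resize(d['frame'][bb:bb+150,a:a+180,::-1],None,fx=3,fy=3));print(a,bb,get_obs()['time_s'])
```

```text
[0.5613643 0.0131692]
0.011481591579250812 61.26401993084757
0.011341239615795487 58.333873066103436
0.011351914925030487 60.12760341654632
0.011110299994028081 58.95390129262968
(array([0.5614, 0.014 ]), array([41.9, 41.4]), -89.9) ((561.0928344726562, 13.426545143127441), 21.9957275390625)
[251.94484855 196.62469589]
[317 133]
(array([ 0.4777, -0.2608]), array([58.8, 15.5]), -47.9)
227 58 13.6
```

View pics/w5.png

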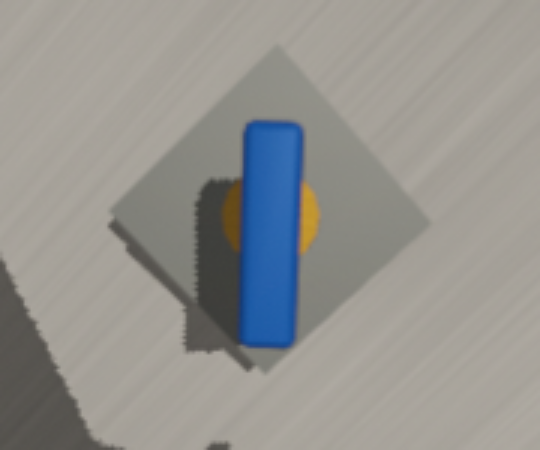

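Run:
```python
from h import *
import pickle;d=pickle.load(open('w5.pkl','rb'))
H=d['hsv'];h,s,v=H[...,0],H[...,1],H[...,2]
m=(h<30)&(s>140)&(v>60);m[:,:290]=0;m[:,345:]=0;m[:100]=0;m[165:]=0
ys,xs=np.where(m);p=np.c_[xs,ys]
for z in(.042,.045):
    P=plane(d,p,z)[:,:2];c=cv2.minEnclosingCircle((P*1e3).astype(np.float32));print(z,c)
f=lambda x,y:[227+(x+.5)/3-.5,58+(y+.5)/3-.5]
print('stand',plane(d,[f(277,45),f(430,222),f(265,373),f(110,212)],.04).mean(0))
tl=plane(d,[f(273,122),f(268,346)],.137);print('top face ends',tl,tl.mean(0))
```

```text
0.042 ((477.91290283203125, -261.16766357421875), 17.49517250061035)
0.045 ((477.787353515625, -261.0336608886719), 17.337980270385742)
stand [ 0.47810671 -0.26102596  0.04      ]
top face ends [[ 0.45781938 -0.23934754  0.137     ]
 [ 0.49781968 -0.28197226  0.137     ]] [ 0.47781953 -0.2606599   0.137     ]
```

Run:
```python
from h import *
Q=q(R(133))
bot.reach([.4778,-.2609,.20],Q)
bot.servo_line([.4778,-.2609,.120],velocity=.12)
hand.move_gripper(0,90)
o=get_obs();print(o['gripper_width'],o['grip_force'],o['position'],o['wrist_force'])
bot.servo_line([.4778,-.2609,.26],velocity=.12)
print(get_obs()['gripper_width'])
bot.reach([.5613,.0133,.26],q(R(149.7)))
bot.servo_line([.5613,.0133,.195],velocity=.12)
o=get_obs();print(o['position'],o['wrist_force'],o['ft_torque'],o['time_s'])
e=cam('wrist');f=cam('side');import pickle;pickle.dump((e,f),open('w6.pkl','wb'))
im=np.hstack([cv2.resize(e['frame'][120:320,220:420],(400,400),interpolation=cv2.INTER_CUBIC),cv2.resize(f['frame'][140:240,260:360],(400,400))]);cv2.imwrite('pics/c6.png',im[...,::-1])
```

```text
0.014611429867396171 87.80523777008057 [ 0.47831595 -0.26112422  0.1209199 ] [-1.93804769 -0.66145693  5.82735171]
0.014815706711508309
[0.56169877 0.01287518 0.19546918] [ 0.58841455  0.04179952 -0.5823159 ] [ 0.07218625 -0.01685616  0.03270319] 18.3417
```

View pics/c6.png

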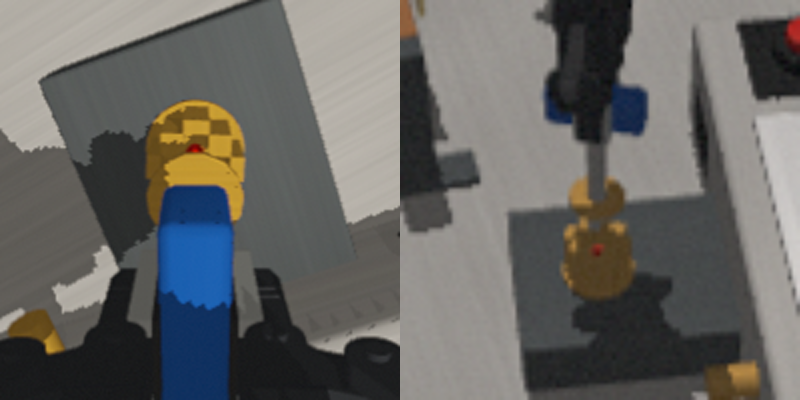

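Run:
```python
from h import *
for z in(.178,.174,.170,.166,.163,.160,.158):
    bot.servo_line([.5613,.0133,z],velocity=.03)
    o=get_obs();print(z,o['position'].round(4),o['wrist_force'].round(2),o['ft_torque'].round(2),round(o['gripper_width'],4))
    if abs(o['wrist_force'][2])>22: break
print(o['time_s'])
```

```text
0.178 [0.5613 0.0133 0.1779] [ 0.44 -0.08 -1.09] [ 0.05  0.02 -0.02] 0.0146
0.174 [0.5612 0.0133 0.1738] [-0.18  0.59 -1.44] [ 0.01  0.01 -0.01] 0.0147
0.17 [0.5614 0.0133 0.17  ] [ 0.15 -1.15 -1.13] [-0.04 -0.    0.01] 0.0149
0.166 [0.5615 0.0133 0.1662] [-0.79  0.44  5.09] [-0.03  0.1  -0.01] 0.0147
0.163 [0.5615 0.0133 0.1633] [-1.51 -0.26  6.05] [-0.05  0.2   0.01] 0.0149
0.16 [0.5616 0.0133 0.1604] [-0.96 -0.46  7.29] [-0.02  0.27 -0.02] 0.0147
0.158 [0.5618 0.0133 0.1599] [-4.71  0.2  20.11] [0.01 1.11 0.04] 0.0147
20.7583
```

Run:
```python
from h import *
bot.dwell(.6);o=get_obs();print(o['position'],o['wrist_force'],o['grip_force'],o['time_s'])
print(hand_in())
```

```text
[0.56181003 0.01329849 0.15990241] [-5.38308117  0.08906421 19.59171524] 90.88970303535461 21.3583
the job is handed in; nothing more can be done
None
```

The job is handed in at about 21 s of the 58 s allowed: the side camera showed the guard hanging released on the bar, and the key is held in the valve socket with about 20 N. The tool height (159.9 mm) and the sharp rise in force match the flange being flush on the hub; I have no verdict back from the judge.

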